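Seat a flanged tube in a weld fixture and lock its strap clamp

TASK

Clamp the flanged tube in the low dark fixture in front of the robot using only pushes of the fingers: push the tube along its cradles until the flange sits fully home against the end of the cradle, and swing the clamp strap round to its stop so that its rubber-tipped spindle stands over the tube. Then push the cam lever all the way down, so that the tube is held tight. Nothing is to be lifted, and the other things on the bench stay where they are.

Things in the scene. Friction and masses are not known exactly. Their poses are not given: they have to be found in the camera images.
- fixture: dark steel weld fixture, fixed to the bench, position and yaw vary. Origin on the bench top under the tube axis; z up, y along the tube towards the flange, x across, away from the robot. Base plate 12 mm thick (x -48 to 102, y -96 to 119 mm). Two V cradles (y -80 to -20 and 80 to 120, tops at z 55) carry the tube, axis at x 0, z 50. Clamp post at x 62, y -50
- seat (a point): point on the tube axis (fixture x 0, y 120, z 50 mm) in the plane of the seat: the end of the second cradle and of two flat cheeks beside it (x 26 to 36 mm on both sides, up to z 63)
- post (a point): the vertical axis of the clamp post, at the lever's pivot, 100 mm above the bench (fixture x 62, y -50). A stop pin 8 mm thick and 85 mm high stands at fixture x 34, y -34
- flanged_pipe: plain steel tube 27 mm thick, 352 mm long with a round flange 90 mm across, 14 mm thick at one end, 0.7 to 1.05 kg, loose in the cradles; slides along them with 4 to 11 N. Its y runs along it to the flange; origin at mid length, 45 mm below the axis. The flange hangs 5 mm clear of the bench, top at 95 mm. At the start it stands 18 to 45 mm off the seat
- flange_back (a point): centre of the flange's back face (the side towards the cradle), on the tube axis; home when it is at the seat point
- flange_face (a point): centre of the flange's outer face, on the tube axis, 14 mm beyond flange_back; the place to push
- strap (a joint): swing of the clamp about its post, rad. 0: against the stop, strap reaching across the tube (fixture -x); grows as it swings aside, counter-clockwise from above; at 1.57 it points along fixture -y. The strap points along (-cos, -sin) of this angle in the fixture's x, y, the lever the opposite way. Friction 0.1 N m, stays where it is left; starts 1.1 to 1.8
- strap_end (a point): centre of the strap near its outer end, 78 mm from the post axis, 81 mm above the bench (75 when clamped). The strap is a plain steel bar 24 mm wide, 14 mm thick (z 74 to 88), its rounded end 90 mm from the post; the spindle stands up to z 104 at 62 mm from the post. The tube's top, over which it swings, is at z 63
- spindle: rubber-tipped spring spindle in the strap, 62 mm from the post axis, 17 mm thick; origin at the centre of its lower face, 67 mm above the bench with the lever up and 61 mm with it down, so it clears the tube (top at 63 mm) only while the lever is up; on the tube it springs back 2 to 3 mm
- cam_lever (a joint): cam lever on top of the post, rad: 0 up (63 degrees above level, leaning away from the strap), 1.1 fully down (level). Pivot at point post. It drives the strap down 6 mm. Stiff (0.2 to 0.3 N m, so 4 to 5 N near its end) and stays where it is left; starts 0 to 0.15
- lever_grip (a point): centre of the lever's flat black grip, 62 mm from its pivot; the grip is 40 mm long (40 to 80 mm from the pivot), 18 mm wide, 11 mm thick
- big_nut: large plain steel hexagon nut, 41 mm over corners, 19 mm tall, lying flat beside the fixture; origin at the centre of its underside. A bystander, to be left alone
- bolt_m16: steel hexagon bolt 71 mm long, 24 mm tall, lying on the bench behind the fixture; origin at the centre of its underside. A bystander, to be left alone
- gas_cup_1: small orange ceramic welding nozzle, 23 mm across, 42 mm tall, standing on its wide end in front of the fixture; origin at the centre of its underside. A bystander, to be left alone
- gas_cup_2: small white ceramic welding nozzle, 23 mm across, 42 mm tall, standing near the front right of the bench; origin at the centre of its underside. A bystander, to be left alone
- magnet_square: red arrow-shaped welding magnet, 90 mm, 14 mm thick, lying flat at the front left; origin at the centre of its underside. A bystander, to be left alone
- tungsten_box: flat red and white electrode box 165 x 32 x 17 mm, lying at the right, beyond the free end of the tube; origin at the centre of its underside. A bystander, to be left alone
- spanner_17: combination spanner 187 mm long, 8 mm thick, lying at the back left; origin at the centre of its underside. A bystander, to be left alone
- blank_flange: loose steel flange, 90 mm across, 16 mm thick, lying flat to the right, beyond the free end of the tube; origin at the centre of its underside. A bystander, to be left alone

How it is judged:
By the outcome, as a careful person would: the job done as asked, in the order asked, and still so for the second after the job is handed in, with the robot touching nothing.
It also fails if it takes over 64 s, if anything falls off the work surface, if the arm or the gripper's body presses on something with over 40 N, if the wrist force passes 120 N, or if a joint passes its speed limit or range.

ROBOT

A 7-joint arm with a two-finger parallel gripper is mounted at the origin on a cart in front of the work surface, level with it; the furniture and walls round the work are solid. World frame = base frame: x ahead of the robot, y to its left, z up, the work surface at z = 0. Lengths are in m, angles in rad, forces in N, time in s.
With the tool pointing down it reaches from about 0.425 to 0.825 m from the base axis. Payload 3.6 kg.
Tool frame: the origin (TCP) lies on the centre line of the jaws, within the pads' length; the fingertips stand 11 mm ahead of it and the grasp point (between the pads) lies 8 mm behind it; z points along the fingers, y is the line along which they close (so a half turn about z gives the same grasp; the last joint's range is limited). The gripper opens to 93 mm and grips with 3 to 60 N. Pads are 15 mm wide; open, the fingers measure 128 mm over their backs; the gripper's body (75 mm by 188 mm) begins 65 mm behind the grasp point.
Start: joints at [-1.355, 0.615, -0.013, 1.423, 0.008, 1.103, -0.04], TCP at [0.156, 0.631, 0.2] pointing down, gripper open.
Joint ranges: [-3.12, 3.12], [-0.3, 2.06], [-1.34, 1.32], [0.26, 2.42], [-1.36, 4.5], [0.01, 1.98], [-2.84, 2.84]. Speed limits (rad/s): [2.79, 2.79, 3.14, 3.14, 3.14, 3.14, 3.14].

INTERFACE

Orientations are given as a unit quaternion [w, x, y, z].
In Python, from rig import r, optics, look_for, spot_point gives the robot as it stands.
- The arm moves only by the tool carry_out, never from a script. Its argument "deltas" is text: rows parted by semicolons, each of 6 numbers parted by spaces: the shift along the tool's x, y, z in mm, then the turn, a rotation vector about the tool's x, y, z in rad. A call has 1 to 5 rows; each row is the pose to reach, as a shift and turn from the pose commanded when the call began, along the tool's axes at that moment; what a row does not reach only later rows make up. A row lasts 1/10 s, in which the tool goes at most 50 mm and 8.59 degrees, less where a joint would pass 70% of its speed; a pose out of reach is approached as far as the arm can. A call with a gripper value outside its range is refused whole. "hand" is the closure, from 0 (fully open) to 1 (shut), set as the call begins (left out, the last holds). The fingers move at their own pace and stop on an object; "force" is the grip in N (left out, the last holds). Time passes only in rows, so rows that repeat a pose let the fingers close. It gives the time, the measured TCP pose, the force, the opening and the grip force at its end, in the units of the state.
- r.sense(): the state, without advancing time (a new reading comes with each control period).
- optics.snapshot(name): name is "side" or "top"; returns the picture (420x560x3 uint8, red, green, blue); there is no depth.
- optics.calibration(name): a dict with "K" (3x3 intrinsics, pixels), "rvec" (rotation vector, rad) and "tvec" (3), from world to camera coordinates, as OpenCV has them. Camera axes: x right, y down, z forward; pixel columns grow to the right and rows downward; lengths in m; the calibration is good to about 2 mm. A picture is of the moment at which its call begins. calibration takes no time and is no camera call.
- r.sign_off(): hands the job in; it is judged then, once.
Trained networks look in the newest picture that a camera, given by its name, has taken for a name from the list of things; names that differ only in an ending like _2 or _b are one class to them, and where a whole thing is asked for, a point or a joint stands for the part that bears it (a point fixed in the world has none). Each returns a list of dicts, best first, with "conf" (0 to 1); they miss things now and then, are a little off and sometimes report something else, mostly with a low value. They report only what shows in the picture. A call takes as long as a camera call.
- look_for(query, camera): "xyz" ([x, y, z] in m, in world coordinates, good to about 4 mm: the middle of the surface that is visible of it).
- spot_point(query, camera): "xyz" ([x, y, z] in m, in world coordinates, good to about 4 mm: a listed point, or the origin of a listed thing).
The state is a dict: "time_s": time; "qpos": joint angles; "dq": joint speeds; "joint_efforts": joint torques, N m; "position": TCP position; "tool_rot": TCP orientation; "force": force on the tool from outside, world axes, zero at the start; "moment": the same for the moment, N m; "finger_gap": finger opening in m; "grasp_force": force on a finger pad.
Only numpy, scipy, OpenCV 4.12 (cv2) and the standard library are available. Lean on these libraries where they do the work, as an engineer would, in place of code of your own. Each camera call takes 0.05 s, during which the arm holds its last target. There are 200 camera calls.

## Working session

There is one attempt and no reset: what is moved stays moved. The work goes in short steps, Python scripts to look and compute and a tool call to move; the robot and the scene stay as the last step left them, time stands still between calls to the robot, and variables do not carry over. Pictures are saved under pics/ and viewed, at most 10 in all, crops included, and the job is handed in when it is done.

Besides the shell and the picture viewer there is one more tool, called in YAML: its name, and indented under it one key for each argument. carry_out: Moves the arm, as the interface text tells. Its arguments: {"type":"object","properties":{"deltas":{"type":"string"},"hand":{"type":"number"},"force":{"type":"number"}},"required":["deltas"]}

```bash
mkdir -p pics; ls; python3 - <<'E'
from rig import r, optics, look_for, spot_point
import cv2
s=r.sense(); print(s['time_s'],s['position'],s['tool_rot'],s['finger_gap'])
for c in ('top','side'):
    im=optics.snapshot(c); cv2.imwrite(f'pics/{c}0.png',im[:,:,::-1])
    for q in ['seat','post','flange_back','flange_face','strap_end','spindle','lever_grip','fixture','flanged_pipe','gas_cup_1','blank_flange','tungsten_box','big_nut','magnet_square','bolt_m16','spanner_17']:
        if c=='side' and q in('gas_cup_1','blank_flange','tungsten_box','big_nut','magnet_square','bolt_m16','spanner_17'): continue
        print(c,q,[(([round(v,4) for v in d['xyz']]),round(d['conf'],2)) for d in spot_point(q,c)[:2]])
E
```

```text
pics
0.0 [0.15548033 0.63028026 0.1990001 ] [-1.03903639e-04  1.20589023e-01  9.92701720e-01 -1.25402569e-03] 0.0930023665317791
top seat [([0.5265, 0.1401, 0.0474], 0.59)]
top post [([0.6125, -0.0225, 0.1018], 0.87)]
top flange_back [([0.5214, 0.1725, 0.0497], 0.84), ([0.6804, -0.3417, -0.0003], 0.31)]
top flange_face [([0.5231, 0.1887, 0.0497], 0.79)]
top strap_end [([0.6204, -0.0972, 0.0793], 0.71)]
top spindle []
top lever_grip [([0.6073, 0.0124, 0.1522], 0.62), ([0.5471, 0.0221, -0.0013], 0.33)]
top fixture [([0.5453, 0.0221, -0.0008], 0.62), ([0.3372, -0.2021, 0.0006], 0.54)]
top flanged_pipe [([0.5455, 0.0185, 0.0101], 0.72)]
top gas_cup_1 [([0.4399, 0.1346, -0.0007], 0.53), ([0.3356, -0.2018, 0.0005], 0.44)]
top blank_flange [([0.6773, -0.3431, -0.0005], 0.93), ([0.4928, -0.4279, -0.0036], 0.44)]
top tungsten_box [([0.493, -0.4291, -0.0026], 0.8)]
top big_nut [([0.5449, 0.023, -0.0046], 0.64), ([0.4511, 0.0569, 0.0002], 0.49)]
top magnet_square [([0.528, 0.1384, 0.047], 0.23)]
top bolt_m16 [([0.6907, 0.0813, 0.0027], 0.43)]
top spanner_17 [([0.7398, 0.2878, -0.0017], 0.67)]
side seat [([0.5288, 0.136, 0.0494], 0.93)]
side post [([0.4381, 0.1348, 0.0008], 0.75), ([0.6097, -0.0169, 0.1005], 0.56)]
side flange_back [([0.5215, 0.1734, 0.0513], 0.75), ([0.7397, 0.2924, -0.001], 0.49)]
side flange_face [([0.5186, 0.188, 0.0526], 0.73)]
side strap_end [([0.6152, -0.0932, 0.083], 0.66)]
side spindle []
side lever_grip [([0.6099, 0.0151, 0.149], 0.63)]
side fixture [([0.5432, 0.0205, 0.0004], 0.66)]
side flanged_pipe []
```

View pics/top0.png

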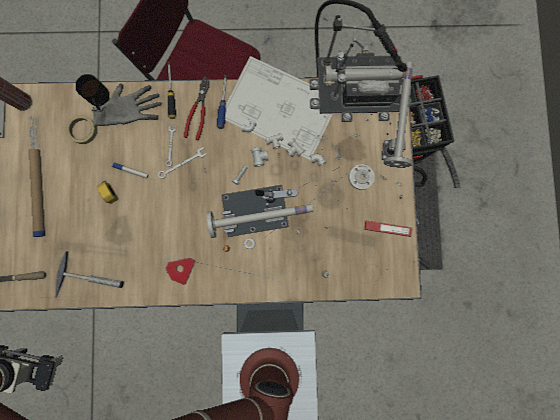

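View pics/side0.png

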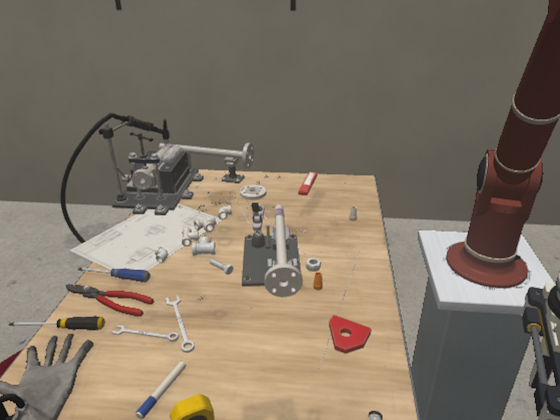

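Top picture: the flange is at about (211,222), the tube's free end at (313,208), and the clamp and its strap at (265–295,193). The side picture agrees with this, with the flange at (284,277). Next I'll fit the fixture pose and write a helper.

```bash
cat > h.py <<'E'
import numpy as np, sys
from scipy.optimize import least_squares
from scipy.spatial.transform import Rotation as R
from rig import r, optics, look_for, spot_point
obs=[((0,0),(.5443,.0213)),((0,120),(.5276,.138)),((62,-50),(.611,-.0197))]
def f(p):
    c,s=np.cos(p[2]),np.sin(p[2]); e=[]
    for (x,y),(X,Y) in obs: e+=[p[0]+(c*x-s*y)/1e3-X,p[1]+(s*x+c*y)/1e3-Y]
    for X,Y in ((.5215,.173),(.521,.1884)): e.append(c*(X-p[0])+s*(Y-p[1]))
    return e
P=least_squares(f,[.54,.02,.14]).x
def w2f(v):
    c,s=np.cos(P[2]),np.sin(P[2]); d=np.array(v[:2])-P[:2]
    return np.round([1e3*(c*d[0]+s*d[1]),1e3*(c*d[1]-s*d[0]),1e3*v[2]],1)
def go(x,y,z,az):
    """fixture target of TCP in mm, az = tool y direction in fixture frame"""
    s=r.sense(); q=s['tool_rot']; T=R.from_quat([q[1],q[2],q[3],q[0]])
    c,sn=np.cos(P[2]),np.sin(P[2])
    W=np.array([P[0]+(c*x-sn*y)/1e3,P[1]+(sn*x+c*y)/1e3,z/1e3])
    a=az+P[2]; ty=[np.cos(a),np.sin(a),0]; tz=[0,0,-1]; tx=np.cross(ty,tz)
    G=R.from_matrix(np.array([tx,ty,tz]).T)
    print('shift',np.round(T.inv().apply(W-s['position'])*1e3,1),'turn',(T.inv()*G).as_rotvec().round(3))
def st():
    s=r.sense(); print('t',s['time_s'],'fix',w2f(s['position']),'F',np.round(s['force'],1),'q',np.round(s['qpos'],2))
E
python3 - <<'E'
from h import *
print(P,np.round(1e3*np.array(f(P)),1)); st()
for v in ((.5215,.173,.05),(.521,.1884,.05),(.618,-.095,.08),(.6085,.0137,.15)): print(w2f(v))
go(0,200,200,0)
E
```

```text
[0.54363588 0.02056514 0.1381887 ] [-0.7 -0.7 -0.5  1.4  0.9 -0.7 -0.9  0.7]
t 1.35 fix [-300.2  658.1  200.1] F [0.5 0.5 0.3] q [-1.36  0.61 -0.01  1.42  0.01  1.1  -0.04]
[ -0.9 154.   50. ]
[  0.7 169.4  50. ]
[  57.7 -124.7   80. ]
[ 63.3 -15.7 150. ]
shift [-4.487e+02 -3.141e+02  1.000e-01] turn [-0.     0.     1.191]
```

carry_out:
  deltas: "-36 -25 0 0 0 0.12; -72 -50 0 0 0 0.24; -108 -75 0 0 0 0.36; -144 -100 0 0 0 0.48; -180 -125 0 0 0 0.6"
  hand: 1
  force: 30

```text
time_s: 1.85
position: [0.3015, 0.4653, 0.2005]
tool_rot: [0.0, 0.411, 0.912, 0.0]
force: [1.2, 0.9, -0.4]
finger_gap: 0.0577
grasp_force: 0.0
```

```bash
python3 -c "
from h import *
st();go(0,200,200,0)"
```

```text
t 1.85 fix [-178.6  473.9  200.5] F [ 1.2  0.9 -0.4] q [-1.14  0.47  0.16  1.71 -0.09  0.97 -0.23]
shift [-326.9   -2.7    0.4] turn [ 0.001 -0.     0.586]
```

carry_out:
  deltas: "-45 0 0 0 0 0.12; -90 0 0 0 0 0.24; -135 -1 0 0 0 0.36; -180 -2 0 0 0 0.48; -225 -2 0 0 0 0.58"

```text
time_s: 2.35
position: [0.4498, 0.2962, 0.2005]
tool_rot: [-0.0, 0.654, 0.756, 0.0]
force: [0.3, 0.5, 0.2]
finger_gap: 0.0171
grasp_force: 0.0
```

```bash
python3 -c "
from h import *
st();go(0,200,38,0)"
```

```text
t 2.35 fix [-55.  285.9 200.5] F [0.3 0.5 0.2] q [-0.85  0.46  0.34  1.76 -0.18  0.96 -0.3 ]
shift [-86.4  54.3 162.5] turn [ 0.001 -0.001  0.007]
```

carry_out:
  deltas: "-25 20 30 0 0 0; -50 35 65 0 0 0; -75 50 105 0 0 0; -85 54 145 0 0 0.007; -86 54 162 0 0 0.007"

```text
time_s: 2.85
position: [0.5144, 0.2169, 0.0349]
tool_rot: [-0.0, 0.657, 0.754, -0.003]
force: [-0.1, 0.4, -0.3]
finger_gap: 0.0004
grasp_force: 0.0
```

```bash
python3 -c "
from h import *
st();go(0,176,38,0)
import cv2
for c in('top','side'):
    optics.snapshot(c)
    print(c,[w2f(d['xyz']) for d in spot_point('flange_face',c)[:1]])
print(r.sense()['finger_gap'])"
```

```text
t 2.85 fix [ -1.9 198.5  34.9] F [-0.1  0.4 -0.3] q [-0.6   0.7   0.25  1.86 -0.28  0.62 -0.03]
shift [-22.5   1.9  -3.1] turn [-0.005  0.003 -0.001]
top [array([  2.3, 169.9,  50.6])]
side [array([ -0.5, 172.1,  52.4])]
0.0003642703621973239
```

carry_out:
  deltas: "-10 2 -2 0 0 0; -17 2 -3 0 0 0; -21 2 -3 0 0 0; -25 2 -3 0 0 0; -29 2 -3 0 0 0"

```text
time_s: 3.55
position: [0.521, 0.1977, 0.0424]
tool_rot: [-0.002, 0.654, 0.756, 0.003]
force: [-2.5, 12.5, 4.3]
finger_gap: 0.0006
grasp_force: 6.0
```

carry_out:
  deltas: "-4 0 0 0 0 0; -8 0 0 0 0 0; -12 0 0 0 0 0; -16 0 0 0 0 0; -20 0 0 0 0 0"

```text
time_s: 4.05
position: [0.5233, 0.1812, 0.0424]
tool_rot: [-0.004, 0.653, 0.757, 0.004]
force: [-2.0, 12.9, 4.0]
finger_gap: 0.0004
grasp_force: 6.3
```

```bash
python3 -c "
from h import *
st()"
```

```text
t 4.05 fix [  2.  161.9  42.4] F [-2.  12.9  4. ] q [-0.52  0.68  0.23  1.88 -0.28  0.61  0.04]
```

carry_out:
  deltas: "-4 0 0 0 0 0; -8 0 0 0 0 0; -12 0 0 0 0 0; -16 0 0 0 0 0; -20 0 0 0 0 0"

```text
time_s: 4.55
position: [0.5258, 0.1633, 0.0425]
tool_rot: [-0.005, 0.653, 0.757, 0.005]
force: [-3.2, 19.5, 4.8]
finger_gap: 0.0001
grasp_force: 10.0
```

carry_out:
  deltas: "-3 0 0 0 0 0; -6 0 0 0 0 0; -9 0 0 0 0 0; -12 0 0 0 0 0; -12 0 0 0 0 0"

```text
time_s: 5.05
position: [0.5256, 0.1638, 0.0426]
tool_rot: [-0.01, 0.65, 0.76, 0.01]
force: [-5.5, 31.4, 4.5]
finger_gap: 0.0001
grasp_force: 15.9
```

```bash
python3 -c "
from h import *
st()"
```

```text
t 5.05 fix [  1.9 144.4  42.6] F [-5.5 31.4  4.5] q [-0.46  0.68  0.21  1.89 -0.28  0.6   0.09]
```

carry_out:
  deltas: "20 0 0 0 0 0; 40 0 0 0 0 0; 70 0 -20 0 0 0; 90 0 -60 0 0 0; 90 0 -100 0 0 0"

```text
time_s: 5.55
position: [0.5138, 0.2339, 0.1416]
tool_rot: [-0.001, 0.653, 0.758, -0.0]
force: [0.8, 0.4, -0.2]
finger_gap: 0.0002
grasp_force: 0.0
```

```bash
python3 -c "
from h import *
import cv2
st()
for c in('top','side'):
    im=optics.snapshot(c)
    for q in ('flange_face','flange_back','seat','strap_end','post','lever_grip'): print(c,q,[w2f(d['xyz']) for d in spot_point(q,c)[:1]])
    cr=im[150:260,180:340] if c=='top' else im[190:310,220:350]
    cv2.imwrite(f'pics/{c}1.png',cv2.resize(cr[:,:,::-1],None,fx=5,fy=5,interpolation=2)[:600])
go(86,-128,190,0)"
```

```text
t 5.55 fix [-2.000e-01  2.154e+02  1.416e+02] F [ 0.8  0.4 -0.2] q [-0.67  0.56  0.32  1.76 -0.22  0.86 -0.1 ]
top flange_face [array([ -1. , 133.3,  48. ])]
top flange_back [array([1.000e-01, 1.212e+02, 5.090e+01])]
top seat [array([ -1.4, 119.2,  48.1])]
top strap_end [array([  58.4, -131.1,   79. ])]
top post [array([ 66.7, -50.6, 100.9])]
top lever_grip [array([ 65. , -15.5, 154.6])]
side flange_face [array([  0.3, 134.1,  53.1])]
side flange_back [array([  0.9, 120. ,  52.2])]
side seat [array([  2.5, 117.5,  49.3])]
side strap_end []
side post [array([ 61. , -46.8, 102.6])]
side lever_grip [array([ 64.4, -16. , 148.4])]
shift [-339.    83.8  -49.3] turn [-0.001  0.     0.004]
```

View pics/side1.png

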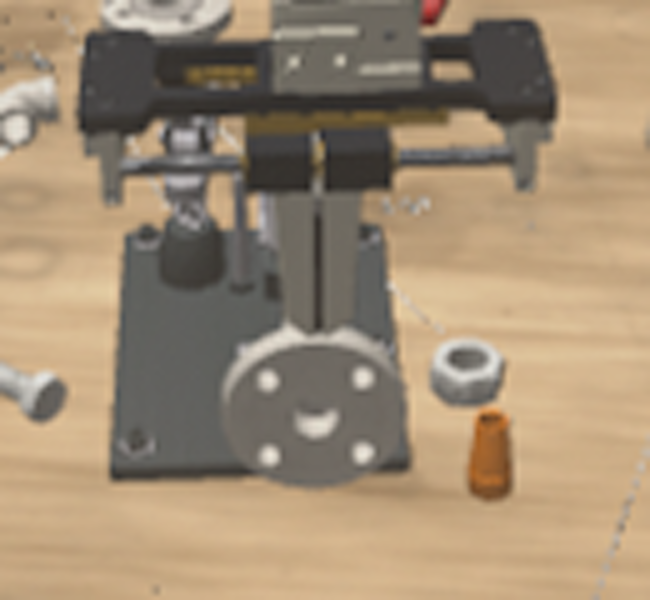

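View pics/top1.png

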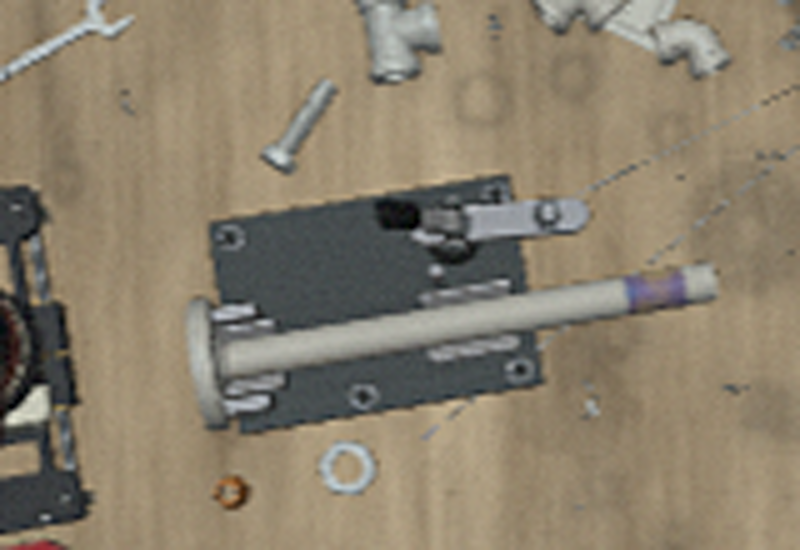

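The flange is seated: the flange_back point matches the seat to about 1 mm, and the crops show the flange against the cradle end. The bystanders haven't moved. Next is the strap.

carry_out:
  deltas: "-15 0 -40 0 0 0; -55 10 -60 0 0 0; -100 25 -70 0 0 0; -145 40 -70 0 0 0; -190 55 -70 0 0 0"

```text
time_s: 6.75
position: [0.598, 0.0479, 0.2118]
tool_rot: [0.0, 0.655, 0.756, 0.001]
force: [0.2, 0.1, 0.4]
finger_gap: 0.0005
grasp_force: 0.0
```

carry_out:
  deltas: "-45 10 0 0 0 0; -90 20 0 0 0 0; -130 30 0 0 0 0; -155 38 0 0 0 0; -157 40 0 0 0 0"

```text
time_s: 7.25
position: [0.6588, -0.1067, 0.2106]
tool_rot: [0.001, 0.658, 0.753, -0.002]
force: [0.1, 0.3, 0.7]
finger_gap: 0.0004
grasp_force: 0.0
```

```bash
python3 -c "
from h import *
st();go(97,-133,87,0)"
```

```text
t 7.25 fix [  96.5 -141.9  210.6] F [0.1 0.3 0.7] q [-0.06  0.65  0.35  1.36 -0.22  1.17  0.44]
shift [  9.4   0.6 123.6] turn [-0.001  0.004 -0.004]
```

carry_out:
  deltas: "0 0 35 0 0 0; 0 0 70 0 0 0; 0 0 105 0 0 0; 0 0 122 0 0 0; 0 0 122 0 0 0"

```text
time_s: 7.75
position: [0.6563, -0.0976, 0.0857]
tool_rot: [-0.004, 0.654, 0.756, -0.001]
force: [-0.9, 0.6, 0.8]
finger_gap: 0.0002
grasp_force: 0.0
```

```bash
python3 -c "
from h import *
st();go(97,-133,87,0)
import numpy as np
for a in (1.5,1.2,.9,.6,.3,0,-.1):
    c,s=np.cos(a),np.sin(a); print(a); go(62-82*c+27*s,-50-82*s-27*c,87,a-1.57)"
```

```text
t 7.75 fix [  95.3 -132.6   85.7] F [-0.9  0.6  0.8] q [-0.05  0.77  0.31  1.5  -0.27  0.92  0.48]
shift [-0.4  1.6 -1.3] turn [-0.007 -0.004  0.006]
1.5
shift [ -1.1 -12.2  -1.2] turn [-0.007 -0.003  0.076]
1.2
shift [ -3.4 -37.9  -1. ] turn [-0.007 -0.002  0.376]
0.9
shift [  1.9 -63.2  -0.8] turn [-0.008 -0.001  0.676]
0.6
shift [ 14.5 -85.7  -0.6] turn [-0.008 -0.     0.976]
0.3
shift [  33.1 -103.5   -0.5] turn [-8.000e-03  1.000e-03  1.276e+00]
0
shift [  56.2 -115.    -0.3] turn [-0.008  0.003  1.576]
-0.1
shift [  64.6 -117.3   -0.2] turn [-0.008  0.003  1.676]
```

carry_out:
  deltas: "-1 -10 0 0 0 0.08; -2 -18 0 0 0 0.15; -3 -25 0 0 0 0.23; -3 -32 0 0 0 0.3; -3 -38 0 0 0 0.376"

```text
time_s: 8.25
position: [0.6225, -0.1078, 0.091]
tool_rot: [0.001, 0.785, 0.619, 0.001]
force: [-0.9, -0.7, 0.1]
finger_gap: 0.0004
grasp_force: 0.0
```

```bash
python3 -c "
from h import *
st()
optics.snapshot('top');print([w2f(d['xyz']) for d in spot_point('strap_end','top')])
import numpy as np
for a in (1.2,1.05,.9,.75,.6,.45,.3,0,-.1):
    c,s=np.cos(a),np.sin(a); print(a); go(62-82*c+27*s,-50-82*s-27*c,87,a-1.57)"
```

```text
t 8.25 fix [  60.4 -138.    91. ] F [-0.9 -0.7  0.1] q [-0.1   0.73  0.41  1.61 -0.36  0.87  0.21]
[array([ 0.3,  4.1, -0.6]), array([-111.9, -441.4,   -2. ])]
1.2
shift [ 0.9 -3.   3.8] turn [ 0.002 -0.001 -0.001]
1.05
shift [ -2.2 -15.6   3.8] turn [ 0.002 -0.001  0.149]
0.9
shift [ -3.5 -28.5   3.7] turn [ 0.002 -0.001  0.299]
0.75
shift [ -2.7 -41.4   3.7] turn [ 0.002 -0.001  0.449]
0.6
shift [ -0.1 -54.1   3.7] turn [ 0.002 -0.001  0.599]
0.45
shift [  4.4 -66.2   3.7] turn [ 0.001 -0.001  0.749]
0.3
shift [ 10.7 -77.5   3.7] turn [ 0.001 -0.001  0.899]
0
shift [ 27.9 -96.7   3.6] turn [ 1.000e-03 -2.000e-03  1.199e+00]
-0.1
shift [  34.9 -101.8    3.6] turn [ 1.000e-03 -2.000e-03  1.299e+00]
```

carry_out:
  deltas: "-2 -13 1 0 0 0.12; -3 -21 2 0 0 0.23; -3 -29 2 0 0 0.34; -3 -37 2 0 0 0.42; -2 -43 2 0 0 0.47"

```text
time_s: 8.85
position: [0.5801, -0.0999, 0.0882]
tool_rot: [0.0, 0.907, 0.42, 0.001]
force: [1.9, -0.7, 0.3]
finger_gap: 0.0003
grasp_force: 0.0
```

```bash
python3 -c "
from h import *
import cv2
st()
for c in('side','top'):
    im=optics.snapshot(c);print([w2f(d['xyz']) for d in spot_point('strap_end',c)])
    print([w2f(d['xyz']) for d in spot_point('lever_grip',c)])
    if c=='side': cv2.imwrite('pics/s2.png',cv2.resize(im[180:310,220:350,::-1],None,fx=4,fy=4,interpolation=2))
import numpy as np
for a in (.9,.75,.6,.45,.3,.15,0,-.1):
    c,s=np.cos(a),np.sin(a); print(a); go(62-82*c+27*s,-50-82*s-27*c,87,a-1.57)"
```

```text
t 8.85 fix [  19.5 -124.3   88.2] F [ 1.9 -0.7  0.3] q [-0.19  0.7   0.54  1.75 -0.47  0.82 -0.13]
[array([  54.7, -124.4,   79.7])]
[array([ 62.7, -17.6, 146.9]), array([ 8.070e+01, -3.797e+02,  3.000e-01])]
[]
[array([ 63.7, -15.4, 155.2]), array([ 63.3, -49.4,  99.9]), array([ -0.8, 134.5,  46.9])]
0.9
shift [ 5.4 12.8  0.6] turn [ 0.001 -0.001 -0.17 ]
0.75
shift [0.3 1.  0.6] turn [ 0.001 -0.001 -0.02 ]
0.6
shift [ -3.1 -11.5   0.6] turn [ 0.001 -0.001  0.13 ]
0.45
shift [ -4.6 -24.4   0.5] turn [ 0.001 -0.001  0.28 ]
0.3
shift [ -4.1 -37.3   0.5] turn [ 0.001 -0.001  0.43 ]
0.15
shift [ -1.7 -50.    0.5] turn [ 0.001 -0.001  0.58 ]
0
shift [  2.6 -62.2   0.5] turn [ 0.001 -0.001  0.73 ]
-0.1
shift [  6.5 -70.    0.5] turn [ 0.001 -0.001  0.83 ]
```

View pics/s2.png

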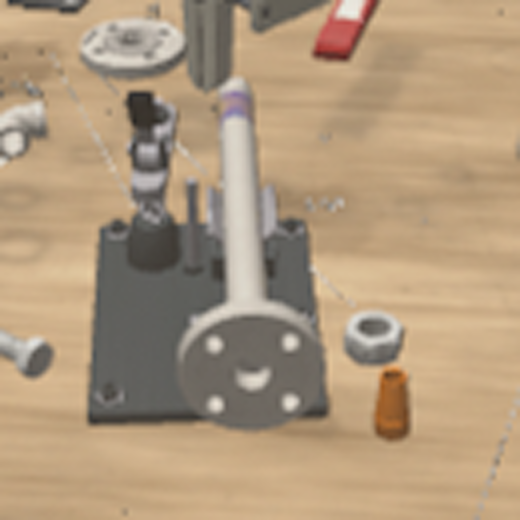

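The strap didn't move: the finger slipped past its rounded end, at about (165,110) in the crop. I'll lift, go back, and push nearer the post, at about 64 mm radius.

```bash
python3 -c "
from h import *
go(19,-124,130,-.8);go(98,-114,130,0)"
```

```text
shift [  0.3  -1.2 -42.4] turn [ 0.001 -0.001 -0.04 ]
shift [ 65.9  44.1 -42.3] turn [ 0.001 -0.    -0.84 ]
```

carry_out:
  deltas: "-8 -5 -30 0 0 -0.14; 0 0 -45 0 0 -0.28; 25 15 -46 0 0 -0.42; 45 30 -46 0 0 -0.56; 66 44 -46 0 0 -0.7"

```text
time_s: 9.65
position: [0.6571, -0.0789, 0.1338]
tool_rot: [0.0, 0.706, 0.708, 0.0]
force: [0.5, -0.7, -0.2]
finger_gap: 0.0003
grasp_force: 0.0
```

```bash
python3 -c "
from h import *
st();go(98,-114,86,0)"
```

```text
t 9.65 fix [  98.6 -114.2  133.8] F [ 0.5 -0.7 -0.2] q [-0.12  0.72  0.37  1.48 -0.29  1.    0.33]
shift [ 0.1 -0.7 47.8] turn [ 0.001  0.    -0.136]
```

carry_out:
  deltas: "0 0 25 0 0 -0.07; 0 0 48 0 0 -0.13; 0 0 48 0 0 -0.13"

```text
time_s: 9.95
position: [0.6533, -0.0785, 0.0818]
tool_rot: [-0.003, 0.661, 0.75, -0.002]
force: [-0.7, -0.1, -0.3]
finger_gap: 0.0008
grasp_force: 0.0
```

```bash
python3 -c "
from h import *
st()
import numpy as np
for a in (1.5,1.4,1.3,1.2,1.1,1):
    c,s=np.cos(a),np.sin(a); print(a); go(62-65*c+24*s,-50-65*s-24*c,86,a-1.57)"
```

```text
t 9.95 fix [  95.  -113.3   81.8] F [-0.7 -0.1 -0.3] q [-0.09  0.77  0.32  1.53 -0.28  0.9   0.45]
1.5
shift [ -3.4 -13.6  -4.2] turn [-0.007 -0.002  0.058]
1.4
shift [ -5.1 -20.3  -4.1] turn [-0.007 -0.002  0.158]
1.3
shift [ -6.1 -27.2  -4.1] turn [-0.007 -0.001  0.258]
1.2
shift [ -6.4 -34.1  -4. ] turn [-0.007 -0.001  0.358]
1.1
shift [ -6. -41.  -4.] turn [-0.007 -0.001  0.458]
1
shift [ -5.  -47.8  -3.9] turn [-0.007 -0.     0.558]
```

carry_out:
  deltas: "-2 -10 0 0 0 0.05; -2 -17 0 0 0 0.12; -2 -24 0 0 0 0.2; -2 -30 0 0 0 0.28; -2 -36 0 0 0 0.35"

```text
time_s: 10.45
position: [0.621, -0.0858, 0.0867]
tool_rot: [0.001, 0.783, 0.622, 0.001]
force: [-0.2, 0.2, 0.7]
finger_gap: 0.0006
grasp_force: 0.0
```

```bash
cat >> h.py <<'E'
def see(cs=('side','top')):
    for c in cs:
        optics.snapshot(c)
        for q in ('strap_end','lever_grip'): print(c,q,[(w2f(d['xyz']),round(d['conf'],2)) for d in spot_point(q,c)[:2]])
def arc(al,rad,off=24,z=86):
    for a in al:
        c,s=np.cos(a),np.sin(a); print(a,end=' '); go(62-rad*c+off*s,-50-rad*s-off*c,z,a-1.57)
E
python3 -c "
from h import *
st();see();arc((1.2,1.1,1,.9,.8,.7,.6,.5),65)"
```

```text
t 10.45 fix [  61.9 -116.    86.7] F [-0.2  0.2  0.7] q [-0.14  0.73  0.42  1.63 -0.37  0.85  0.2 ]
side strap_end [(array([  53. , -125.3,   80.3]), 0.55)]
side lever_grip [(array([ 65. , -15.5, 148.5]), 0.62)]
top strap_end []
top lever_grip [(array([154. ,  41. ,   4.3]), 0.55), (array([ 61.6, -17.3, 152. ]), 0.41)]
1.2 shift [-3.9  0.2 -0.3] turn [ 0.001 -0.     0.009]
1.1 shift [-5.9 -6.4 -0.3] turn [ 0.001 -0.     0.109]
1 shift [ -7.2 -13.2  -0.3] turn [ 0.001 -0.     0.209]
0.9 shift [ -7.9 -20.1  -0.3] turn [ 0.001 -0.     0.309]
0.8 shift [ -7.8 -27.   -0.3] turn [ 0.001 -0.001  0.409]
0.7 shift [ -7.1 -33.9  -0.3] turn [ 0.001 -0.001  0.509]
0.6 shift [ -5.7 -40.7  -0.3] turn [ 0.001 -0.001  0.609]
0.5 shift [ -3.6 -47.3  -0.3] turn [ 0.001 -0.001  0.709]
```

```bash
python3 -c "
from h import *
import cv2
a=optics.snapshot('side')[170:290,210:350,::-1]; b=optics.snapshot('top')[150:270,220:360,::-1]
z=lambda m:cv2.resize(m,(400,343),interpolation=2)
cv2.imwrite('pics/s3.png',cv2.hconcat([z(a),z(b)]))
for q in ('fixture','post','seat'): print([w2f(d['xyz']) for d in spot_point(q,'side')[:2]])"
```

```text
[array([-3.2,  0.1, -0. ]), array([ 8.510e+01, -3.799e+02,  3.000e-01])]
[]
[array([  1.7, 114.9,  50.4])]
```

View pics/s3.png

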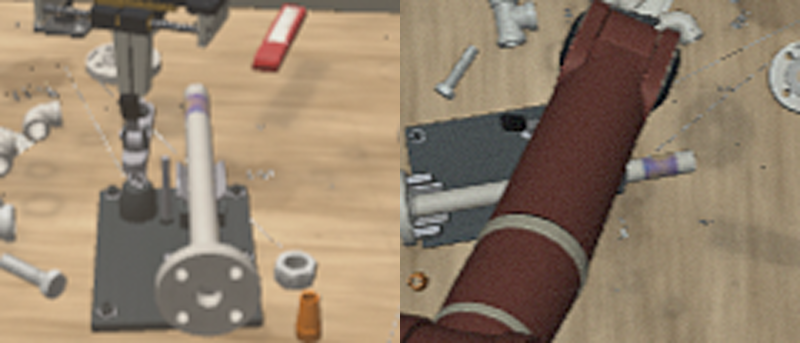

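```bash
cat >> h.py <<'E'
import cv2
def proj(c,pts):
    k=optics.calibration(c); P3=[]
    cc,s=np.cos(P[2]),np.sin(P[2])
    for x,y,z in pts: P3.append([P[0]+(cc*x-s*y)/1e3,P[1]+(s*x+cc*y)/1e3,z/1e3])
    return cv2.projectPoints(np.array(P3),np.array(k['rvec']),np.array(k['tvec']),np.array(k['K']),None)[0][:,0]
def lev(a,th=1.1): # grip centre
    return (62+62*np.cos(th)*np.cos(a),-50+62*np.cos(th)*np.sin(a),100+62*np.sin(th))
E
python3 -c "
from h import *
st()
print('s2 tip',proj('side',[(19.5,-124.3,77.2)]))
for a in (1.6,1.4,1.2,1.0,.6,0): print(a,proj('side',[lev(a),(62-62*np.cos(a),-50-62*np.sin(a),104)]).round(1).tolist())
for a in (1.6,1.4,1.2,1.0): print(a,proj('top',[lev(a)]).round(1).tolist())
print('tip now',proj('side',[(61.9,-116,75.7)]))
def blob(im,x0,x1,y0,y1):
    g=im[y0:y1,x0:x1].max(2)<45; n,l,s,c=cv2.connectedComponentsWithStats(g.astype(np.uint8)); i=1+s[1:,4].argmax(); print(s[i],c[i]+[x0,y0])
now=optics.snapshot('side'); old=cv2.imread('pics/side0.png')
for im in (old,now): blob(im,240,275,195,222)
cv2.imwrite('pics/s4.png',cv2.hconcat([cv2.resize(m,None,fx=8,fy=8,interpolation=2) for m in (old[190:260,235:285],now[190:260,235:285,::-1])]))"
```

```text
t 11.0 fix [  61.3 -115.5   85.1] F [-0.1  0.5  0.2] q [-0.14  0.73  0.41  1.63 -0.37  0.85  0.2 ]
s2 tip [[272.44742788 210.25783025]]
1.6 [[256.5, 204.1], [256.6, 204.6]]
1.4 [[254.3, 204.1], [261.0, 204.6]]
1.2 [[252.2, 203.8], [265.2, 205.1]]
1.0 [[250.3, 203.4], [269.2, 205.9]]
0.6 [[247.3, 202.0], [275.6, 208.8]]
0 [[245.6, 199.2], [280.0, 215.1]]
1.6 [[261.6, 192.8]]
1.4 [[261.5, 191.0]]
1.2 [[261.7, 189.2]]
1.0 [[262.2, 187.5]]
tip now [[257.67292898 212.52625243]]Traceback (most recent call last):
  File "<string>", line 11, in <module>
    for im in (old,now): blob(im,240,275,195,222)
                         ~~~~^^^^^^^^^^^^^^^^^^^^
  File "<string>", line 9, in blob
    g=im[y0:y1,x0:x1].max(2)<45; n,l,s,c=cv2.connectedComponentsWithStats(g.astype(np.uint8)); i=1+s[1:,4].argmax(); print(s[i],c[i]+[x0,y0])
                                                                                                   ~~~~~~~~~~~~~~^^
ValueError: attempt to get argmax of an empty sequence
```

```bash
python3 -c "
from h import *
now=optics.snapshot('side')[:,:,::-1]; old=cv2.imread('pics/side0.png')
def z(m):
    return cv2.resize(m[180:250,230:280],None,fx=8,fy=8,interpolation=2)
n=z(now)
for u,v in proj('side',[(61.5,-115.5,74),(61.5,-115.5,85),(61.5,-115.5,150)]): cv2.circle(n,(int((u-230)*8),int((v-180)*8)),4,(0,0,255),-1)
cv2.imwrite('pics/s4.png',cv2.hconcat([z(old),n]))"
```

```text
(no output)
```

View pics/s4.png

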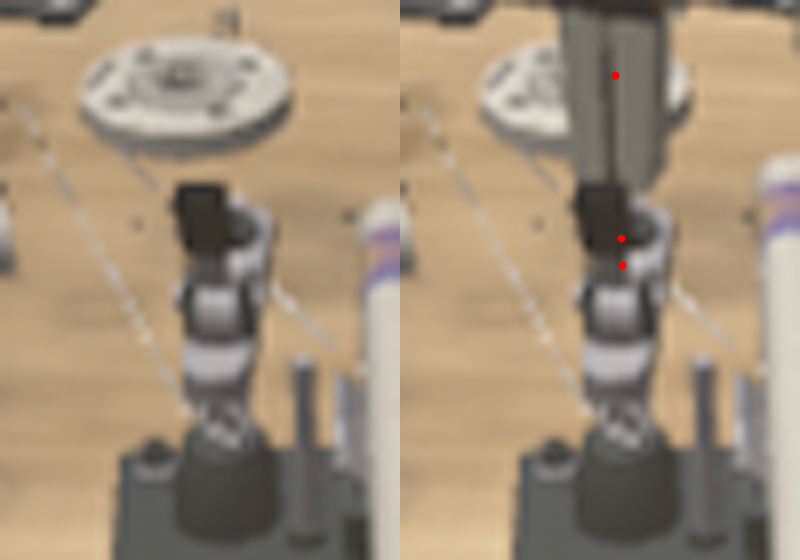

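```bash
python3 -c "
from h import *
for x,y,z,row in ((-.2,215,141.6,256),(19.5,-124.3,88.2,202.5),(61.5,-115.5,85.1,203.5)):
    zs=np.arange(60,170,1.); v=proj('side',[(x,y,k) for k in zs])[:,1]; print(z, zs[abs(v-row).argmin()], np.ptp(v)/109)
s=r.sense(); print(s['position'],s['tool_rot'],s['qpos'],s['finger_gap'])"
```

```text
141.6 158.0 0.36819606821318945
88.2 103.0 0.31086072505946166
85.1 105.0 0.3123457584610215
[ 0.62024239 -0.08546874  0.08509862] [-1.94776475e-05  7.81670563e-01  6.23691534e-01 -3.68421405e-05] [-0.13872226  0.7330583   0.41383534  1.63295371 -0.36518853  0.8531856
  0.19921287] 0.0007120885224386058
```

With the fingers shut, the tips sit about 17 mm behind the TCP, as three views agree. So they passed above the strap without touching it. I'll go back and push with the TCP lower, at z of about 60.

```bash
python3 -c "
from h import *
go(100,-114,100,0)"
```

```text
shift [ 15.2  35.7 -14.9] turn [-0.     0.    -0.362]
```

carry_out:
  deltas: "0 0 -15 0 0 -0.05; 8 18 -15 0 0 -0.18; 15 36 -15 0 0 -0.3; 15 36 -5 0 0 -0.36; 15 36 10 0 0 -0.36"

```text
time_s: 11.6
position: [0.6598, -0.079, 0.0755]
tool_rot: [0.001, 0.657, 0.754, 0.001]
force: [-0.3, 0.0, 0.0]
finger_gap: 0.0006
grasp_force: 0.0
```

carry_out:
  deltas: "0 0 8 0 0 0; 0 0 15 0 0 0; 0 0 15 0 0 0"

```text
time_s: 11.9
position: [0.6574, -0.0787, 0.0586]
tool_rot: [-0.001, 0.658, 0.753, -0.001]
force: [0.0, 0.6, -0.8]
finger_gap: 0.0004
grasp_force: 0.0
```

```bash
python3 -c "
from h import *
st(); arc((1.5,1.4,1.3,1.2,1.1,1),65,24,60)"
```

```text
t 11.9 fix [  99.  -114.    58.6] F [ 0.   0.6 -0.8] q [-0.08  0.8   0.31  1.53 -0.29  0.86  0.46]
1.5 shift [ -2.6 -17.6  -1.3] turn [-0.003 -0.     0.067]
1.4 shift [ -4.2 -24.4  -1.3] turn [-0.003 -0.     0.167]
1.3 shift [ -5.2 -31.2  -1.3] turn [-0.003 -0.     0.267]
1.2 shift [ -5.4 -38.1  -1.2] turn [-0.003  0.     0.367]
1.1 shift [ -5.  -45.   -1.2] turn [-0.003  0.     0.467]
1 shift [ -3.8 -51.9  -1.2] turn [-0.003  0.     0.567]
```

carry_out:
  deltas: "-2 -12 0 0 0 0.05; -3 -20 0 0 0 0.12; -4 -27 0 0 0 0.2; -4 -34 0 0 0 0.28; -4 -40 0 0 0 0.36"

```text
time_s: 12.4
position: [0.6212, -0.0893, 0.0615]
tool_rot: [0.002, 0.783, 0.622, 0.001]
force: [0.8, -0.3, -0.6]
finger_gap: 0.0009
grasp_force: 0.7
```

```bash
python3 -c "
from h import *
st();see(); arc((1.2,1.1,1,.9,.8,.7,.6,.5),65,24,60)"
```

```text
t 12.4 fix [  61.7 -119.5   61.5] F [ 0.8 -0.3 -0.6] q [-0.13  0.76  0.4   1.65 -0.38  0.8   0.22]
side strap_end [(array([  30.2, -119.6,   80.9]), 0.76)]
side lever_grip [(array([ 73.1, -16.4, 148.7]), 0.43)]
top strap_end [(array([ -0.5, 119.8,  50. ]), 0.32), (array([ 71.4, -17.6, 149.7]), 0.17)]
top lever_grip [(array([ 74.3, -17.9, 152.7]), 0.41)]
1.2 shift [-0.3  0.1  0.9] turn [0.002 0.001 0.009]
1.1 shift [-2.3 -6.6  0.9] turn [0.002 0.001 0.109]
1 shift [ -3.6 -13.3   0.9] turn [0.002 0.    0.209]
0.9 shift [ -4.3 -20.2   0.9] turn [0.002 0.    0.309]
0.8 shift [ -4.2 -27.2   0.9] turn [0.002 0.    0.409]
0.7 shift [ -3.5 -34.1   0.9] turn [0.002 0.    0.509]
0.6 shift [ -2.1 -40.8   0.9] turn [0.002 0.    0.609]
0.5 shift [ -0.  -47.4   0.9] turn [0.002 0.    0.709]
```

carry_out:
  deltas: "-1 -8 0 0 0 0.1; -2 -15 0 0 0 0.21; -2 -22 0 0 0 0.31; -2 -29 0 0 0 0.41; -2 -36 0 0 0 0.51"

```text
time_s: 13.2
position: [0.585, -0.0838, 0.0609]
tool_rot: [0.002, 0.915, 0.404, 0.001]
force: [1.5, -1.6, 2.9]
finger_gap: 0.0005
grasp_force: 1.7
```

```bash
python3 -c "
from h import *
st();see(('side',)); arc((.7,.6,.5,.4,.3,.2,.1,0,-.1),64,24,61)"
```

```text
t 13.2 fix [  26.6 -109.1   60.9] F [ 1.5 -1.6  2.9] q [-0.22  0.75  0.54  1.76 -0.52  0.78 -0.16]
side strap_end [(array([ -2.6, -96.4,  80.6]), 0.49), (array([-80.3,  49.9,  -4.4]), 0.44)]
side lever_grip [(array([ 88.5, -29.2, 149.4]), 0.49)]
0.7 shift [ 0.9  3.  -0.4] turn [0.001 0.001 0.   ]
0.6 shift [-1.1 -3.5 -0.4] turn [0.001 0.001 0.1  ]
0.5 shift [ -2.5 -10.2  -0.4] turn [0.001 0.001 0.2  ]
0.4 shift [ -3.3 -17.   -0.4] turn [0.001 0.    0.3  ]
0.3 shift [ -3.3 -23.8  -0.5] turn [0.001 0.    0.4  ]
0.2 shift [ -2.7 -30.6  -0.5] turn [0.001 0.    0.5  ]
0.1 shift [ -1.4 -37.3  -0.5] turn [0.001 0.    0.6  ]
0 shift [  0.6 -43.8  -0.5] turn [0.001 0.    0.7  ]
-0.1 shift [  3.2 -50.2  -0.5] turn [0.001 0.    0.8  ]
```

carry_out:
  deltas: "-2 -7 -2 0 0 0.12; -3 -14 -2 0 0 0.25; -3 -21 -2 0 0 0.37; -3 -28 -2 0 0 0.48; -2 -34 -2 0 0 0.57"

```text
time_s: 13.85
position: [0.5571, -0.0614, 0.0621]
tool_rot: [0.0, 0.991, 0.132, -0.0]
force: [0.1, -2.3, 3.6]
finger_gap: 0.0007
grasp_force: 1.7
```

```bash
python3 -c "
from h import *
st();see(('side',)); arc((.2,.1,0,-.1,-.2),64,24,61)"
```

```text
t 13.85 fix [  2.  -83.1  62.1] F [ 0.1 -2.3  3.6] q [-0.35  0.75  0.7   1.85 -0.67  0.79 -0.6 ]
side strap_end [(array([-18.6, -56.6,  83.8]), 0.64), (array([  2. , 117.8,  50.1]), 0.36)]
side lever_grip [(array([ 97.1, -45.6, 149.1]), 0.55)]
0.2 shift [1.4 4.6 0.8] turn [-0.001  0.001 -0.068]
0.1 shift [-1.2 -1.7  0.8] turn [-0.001  0.001  0.032]
0 shift [-3.  -8.3  0.8] turn [-0.001  0.001  0.132]
-0.1 shift [ -4.2 -15.    0.8] turn [-0.001  0.002  0.232]
-0.2 shift [ -4.7 -21.8   0.8] turn [-0.001  0.002  0.332]
```

carry_out:
  deltas: "-1 -5 0 0 0 0.07; -2 -10 0 0 0 0.13; -2 -14 0 0 0 0.13; -2 -18 0 0 0 0.13; -2 -20 0 0 0 0.13"

```text
time_s: 14.5
position: [0.5526, -0.0522, 0.0626]
tool_rot: [0.009, 0.998, 0.068, 0.003]
force: [3.2, -16.0, -8.5]
finger_gap: 0.0005
grasp_force: 7.3
```

```bash
python3 -c "
from h import *
st();see(('side',))"
```

```text
t 14.5 fix [ -1.2 -73.3  62.6] F [  3.2 -16.   -8.5] q [-0.41  0.76  0.74  1.87 -0.7   0.78 -0.72]
side strap_end [(array([-18.2, -48.5,  82.5]), 0.72)]
side lever_grip [(array([ 97.3, -49.7, 150.6]), 0.6)]
```

carry_out:
  deltas: "2 25 0 0 0 0; 2 45 -10 0 0 0; 2 45 -55 0 0 0; 2 45 -100 0 0 0; 2 45 -125 0 0 0"

```text
time_s: 15.15
position: [0.5598, -0.0867, 0.1899]
tool_rot: [0.0, 0.998, 0.07, 0.002]
force: [1.1, -1.4, -0.0]
finger_gap: 0.0009
grasp_force: 0.0
```

```bash
python3 -c "
from h import *
st();see();go(56,-50,190,-1.57)"
```

```text
t 15.15 fix [   1.2 -108.5  189.9] F [ 1.1 -1.4 -0. ] q [-0.4   0.62  0.86  1.71 -0.53  1.06 -0.8 ]
side strap_end [(array([-21.5, -47.4,  77.8]), 0.76), (array([  0.6, 136.9,  50. ]), 0.61)]
side lever_grip [(array([ -2.7, -46. ,  68.2]), 0.61), (array([ 97.5, -50.3, 149.3]), 0.42)]
top strap_end []
top lever_grip [(array([ 95.4, -52.3, 151.3]), 0.44), (array([ -0.9, 118.7,  48.9]), 0.28)]
shift [ 56.9 -56.6  -4.7] turn [-0.002  0.003 -0.   ]
```

carry_out:
  deltas: "25 -28 -5 0 0 0; 50 -55 -5 0 0 0; 55 -57 -5 0 0 0; 55 -57 15 0 0 0; 55 -57 40 0 0 0"

```text
time_s: 15.95
position: [0.605, -0.0225, 0.1458]
tool_rot: [0.0, 0.998, 0.069, -0.0]
force: [0.2, -0.2, -0.2]
finger_gap: 0.0003
grasp_force: 0.0
```

carry_out:
  deltas: "0 0 10 0 0 0; 4 0 13 0 0 0; 8 0 13 0 0 0; 12 0 13 0 0 0; 16 0 13 0 0 0"

```text
time_s: 16.45
position: [0.622, -0.0205, 0.1352]
tool_rot: [0.0, 0.998, 0.068, 0.001]
force: [-0.1, -0.2, -0.4]
finger_gap: 0.0004
grasp_force: 0.0
```

```bash
python3 -c "
from h import *
st();see(('side',))
for t in (.8,.6,.4,.2,0): print(t);go(62+60*np.cos(t)-5.5*np.sin(t)-9,-50,83+60*np.sin(t)+5.5*np.cos(t),-1.57)"
```

```text
t 16.45 fix [ 71.9 -51.4 135.2] F [-0.1 -0.2 -0.4] q [-0.45  0.76  0.81  1.61 -0.62  1.04 -0.89]
side strap_end [(array([-19. , -48.6,  79.2]), 0.9), (array([2.317e+02, 2.432e+02, 2.000e-01]), 0.46)]
side lever_grip [(array([ 94.2, -51.8, 149. ]), 0.48), (array([  0.9, 113.9,  50.8]), 0.37)]
0.8
shift [19.4 -1.2  4.8] turn [ 0.    -0.001 -0.002]
0.6
shift [28.  -1.2 13.3] turn [ 0.    -0.001 -0.002]
0.4
shift [34.7 -1.2 23.3] turn [ 0.    -0.001 -0.002]
0.2
shift [39.2 -1.2 34.4] turn [ 0.    -0.001 -0.002]
0
shift [41.5 -1.2 46.2] turn [ 0.    -0.001 -0.002]
```

carry_out:
  deltas: "7 -1 0 0 0 0; 14 -1 1 0 0 0; 20 -1 5 0 0 0; 25 -1 9 0 0 0; 29 -1 14 0 0 0"

```text
time_s: 17.1
position: [0.6495, -0.0152, 0.1196]
tool_rot: [-0.0, 0.998, 0.068, -0.001]
force: [-3.3, -0.2, 1.5]
finger_gap: 0.0004
grasp_force: 1.4
```

```bash
python3 -c "
from h import *
st();see(('side',))
for t in (.8,.6,.4,.2,0): print(t);go(62+60*np.cos(t)-5.5*np.sin(t)-9,-50,83+60*np.sin(t)+5.5*np.cos(t),-1.57)"
```

```text
t 17.1 fix [ 99.9 -50.  119.6] F [-3.3 -0.2  1.5] q [-0.43  0.82  0.79  1.53 -0.63  1.06 -0.91]
side strap_end [(array([-17.7, -49.4,  77.1]), 0.52)]
side lever_grip [(array([-4. ,  3.2,  0.8]), 0.67), (array([113.8, -50.1, 128.9]), 0.46)]
0.8
shift [-10.   -0.1 -10.3] turn [ 0.001 -0.001 -0.002]
0.6
shift [-1.4 -0.2 -1.8] turn [ 0.001 -0.001 -0.002]
0.4
shift [ 5.3 -0.2  8.2] turn [ 0.001 -0.001 -0.002]
0.2
shift [ 9.8 -0.2 19.3] turn [ 0.001 -0.001 -0.002]
0
shift [12.1 -0.2 31.1] turn [ 0.001 -0.001 -0.002]
```

carry_out:
  deltas: "4 0 7 0 0 0; 7 0 13 0 0 0; 10 0 20 0 0 0; 11 0 27 0 0 0; 12 0 34 0 0 0"

```text
time_s: 17.75
position: [0.6637, -0.0135, 0.0867]
tool_rot: [0.0, 0.998, 0.069, 0.002]
force: [-0.9, 2.7, 30.2]
finger_gap: 0.0008
grasp_force: 17.5
```

carry_out:
  deltas: "0 0 5 0 0 0; 0 0 10 0 0 0; 0 0 14 0 0 0; 0 0 14 0 0 0"

```text
time_s: 18.15
position: [0.6641, -0.0136, 0.0858]
tool_rot: [-0.002, 0.998, 0.069, 0.005]
force: [-15.2, 7.8, 57.7]
finger_gap: 0.0005
grasp_force: 28.7
```

```bash
python3 -c "
from h import *
st();see(('side',))"
```

```text
t 18.15 fix [114.6 -50.4  85.8] F [-15.2   7.8  57.7] q [-0.41  0.87  0.76  1.53 -0.68  1.02 -0.89]
side strap_end [(array([-18.5, -47.8,  75.8]), 0.79)]
side lever_grip [(array([125.9, -49.1,  95.3]), 0.52)]
```

carry_out:
  deltas: "0 0 -15 0 0 0; 0 0 -35 0 0 0; 0 0 -70 0 0 0; 0 0 -110 0 0 0; 30 60 -130 0 0 0"

```text
time_s: 18.8
position: [0.6893, -0.0448, 0.1991]
tool_rot: [-0.003, 0.997, 0.074, 0.001]
force: [2.3, 1.1, 0.1]
finger_gap: 0.0003
grasp_force: 0.0
```

carry_out:
  deltas: "10 45 0 0 0 0; 20 90 0 0 0 0; 30 135 0 0 0 0; 40 180 0 0 0 0; 40 180 0 0 0 0"

```text
time_s: 19.3
position: [0.7488, -0.2369, 0.1924]
tool_rot: [0.002, 0.998, 0.062, -0.004]
force: [-0.4, -0.5, -0.6]
finger_gap: 0.0006
grasp_force: 0.0
```

```bash
python3 -c "
from h import *
st();see()
for c in ('side','top'):
    for q in ('flange_back','flange_face','seat','spindle'): print(c,q,[w2f(d['xyz']) for d in spot_point(q,c)[:1]])
a=optics.snapshot('side')[170:310,210:350,::-1]; b=optics.snapshot('top')[140:280,190:330,::-1]
z=lambda m:cv2.resize(m,(400,400),interpolation=2)
cv2.imwrite('pics/s5.png',cv2.hconcat([z(a),z(b)]))"
```

```text
t 19.3 fix [ 167.7 -283.2  192.4] F [-0.4 -0.5 -0.6] q [ 0.01  0.96  0.78  0.92 -0.61  1.45 -0.84]
side strap_end [(array([-16.4, -48.2,  75. ]), 0.75)]
side lever_grip [(array([123.9, -49.4,  97.1]), 0.73)]
top strap_end []
top lever_grip [(array([  1. , 134.9,  47. ]), 0.7), (array([119.9, -51.9, 100. ]), 0.5)]
side flange_back [array([ -1.6, 121.3,  51.4])]
side flange_face [array([-110.8, -436.8,   -2.1])]
side seat [array([ -4.7, 114.9,  52.4])]
side spindle []
top flange_back [array([ -4.3, 123.4,  50.7])]
top flange_face [array([  0.4, 134.2,  50.8])]
top seat [array([ -0.4, 117.8,  48.7])]
top spindle [array([-112.9, -437.7,   -2.6])]
```

View pics/s5.png

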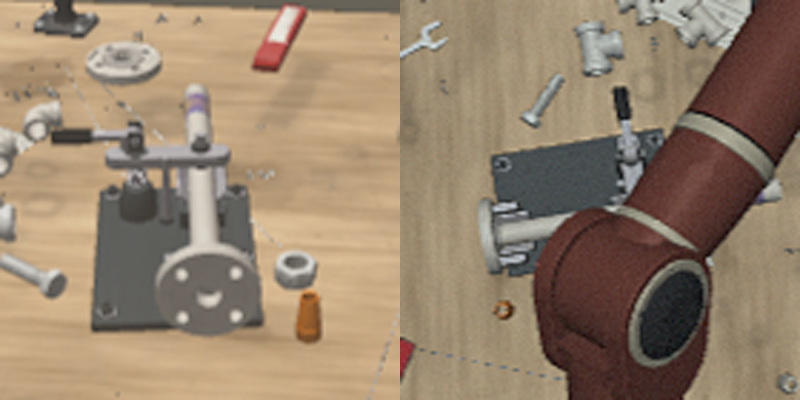

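The lever is level at (75,135), the strap and spindle lie across the tube at (200,150), the flange is home, and the bystanders haven't moved.

```bash
python3 -c "
from rig import r
print(r.sign_off())"
```

```text
the job is handed in; nothing more can be done
None
```

The tube is clamped and the job is handed in: the flange is home against the seat, the strap is at its stop with the spindle over the tube, and the cam lever is fully down. The bystanders near the fixture looked unmoved in the last pictures, and it took about 19 s of the 64 s allowed.

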